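# Set a die-cast box in the drilling jig by feel

## Task

Set the aluminium box up for drilling: take the brush off the jig and lay it on the bench, then push the box flat against the fence and slide it along until its end just touches the end stop, feeling for the stop gently so that it is not pushed along its rail. With the box touching both, swing the toggle clamp's red handle all the way down so that the box is held, and leave the other things on the bench as they are.

Things in the scene. Friction and masses are not known exactly. Their poses are not given: they have to be found in the camera images.
- jig: drilling jig, fixed: plywood board 18 mm thick; origin under the board at bench height; board spans x -150..150, y -280..230 mm (x away from the robot, y left along the fence). Fence: aluminium bar along y, 30 mm high above the board, its face (towards -x) at x = 35 mm. The toggle clamp stands behind it at y = 50 mm; open, its arm is upright, to 160 mm above the board, at x = 62..92 mm
- bush (a point): top of the drill bush, at x = -12.5, y = 100 mm in the jig's frame, 70 mm above the board. Its steel bridge, 32 mm wide (y), stands behind the fence and reaches over the board to x = -34 mm; the box slides under it with 3 mm to spare
- bed (a point): point on the board's top (18 mm above the bench) at x = -12.5, y = 0 mm in the jig's frame, axes as the jig's. The box is against the fence when its origin's x here is 0
- stop_face (a point): end stop: centre of its face, 20 mm above the board, axes as the jig's. A steel plate 12 mm thick on a blue carriage on the fence; the face looks to -y (right), spans x -11..35 mm in the jig's frame and is 36 mm high; black knob to 60 mm above the board. Held by friction: over about 18 N pushes it along. The box touches it when the box's origin lies 72.5 mm to its -y side
- cast_box: grey die-cast aluminium box with a screwed lid, 95 (x) by 145 (y) by 50 (z) mm, about 0.45 kg, lying loose and askew on the jig's board, to the right. Origin at the centre of its underside, z up; too wide to grasp, push it
- bristle_brush: dusting brush lying on the jig's board in the way, 50 (x) by 165 (y) by 34 (z) mm; origin at the centre of its underside; its long axis is its y; bristles towards -x, wooden back (13 mm thick) at x = 12..25 mm. Its solid part spans x -16..25 mm
- clamp_handle (a joint): angle of the toggle clamp's red handle: 0 = open as at the start (handle 68 degrees above level, leaning away from the robot), 1.10 rad = right down, 5 degrees above level; it swings away from the robot and downwards, takes a few newtons, and carries the clamp's arm with its rubber pad down on the box
- handle_grip (a point): point on the axis of the red handle, 85 mm from its pivot (handle 19 mm thick, 100 mm long; red from 40 mm outwards)
- handle_pivot (a point): pivot of the handle, fixed: x = 100, y = 50 mm in the jig's frame, 30 mm above the board; axes as the jig's; the handle turns about y
- clamp_pad: the clamp's rubber pad on its spindle, 18 mm across; origin on its axis, 16 mm above its foot; when the clamp is closed it comes down over the box at x = -12.5, y = 50 mm in the jig's frame, and yields up to 6 mm
- solvent_can: blue and rust-coloured solvent can, 72 mm wide, 210 tall, behind the jig; leave alone
- glue_bottle: small green glue bottle with a red nozzle, 41 mm wide, 129 tall, right of the jig; leave alone
- wrench: small steel spanner, 25x116x7 mm, lying on the jig's board behind the fence; leave alone
- multimeter: yellow analogue multimeter, 128x86x49 mm, left of the jig; leave alone
- bean_tin: food tin, 75 mm across, 110 tall, left behind the jig; leave alone
- screw_jar: clear jar with a red lid, 66 mm across, 114 tall, right of the jig; leave alone
- flat_tin: flat olive-brown tin, 89x89x26 mm, left of the jig; leave alone

How it is judged:
By the outcome, as a careful person would: the job done as asked, in the order asked, and still so for the second after the job is handed in, with the robot touching nothing.
It also fails if it takes over 72 s, if anything falls off the work surface, if the arm or the gripper's body presses on something with over 40 N, if the wrist force passes 120 N, or if a joint passes its speed limit or range.

## Robot

A 6-joint arm with a two-finger parallel gripper is mounted at the origin on a cart in front of the work surface, level with it; the furniture and walls round the work are solid. World frame = base frame: x ahead of the robot, y to its left, z up, the work surface at z = 0. Lengths are in m, angles in degrees, forces in N, time in s.
With the tool pointing down it reaches from about 0.35 to 0.875 m from the base axis. Payload 4.2 kg.
Tool frame: the origin (TCP) lies midway between the tips of the shut fingers; the grasp point (between the pads) lies 19 mm behind it; z points along the fingers, y is the line along which they close (so a half turn about z gives the same grasp; the last joint's range is limited). The gripper opens to 87 mm and grips with 3 to 60 N. Pads are 19 mm wide; open, the fingers measure 117 mm over their backs; the gripper's body (75 mm by 190 mm) begins 51 mm behind the grasp point.
Start: joints at [85.634, 22.042, 0.453, 0, -68.411, -14.817], TCP at [0.205, 0.59, 0.223] pointing down, gripper open.
Joint ranges: [-179.83, 179.83], [-69.29, 118.12], [-61.27, 80.66], [-181.25, 117.63], [-171.15, -9.14], [-177.46, 177.46]. Speed limits (degrees/s): [159.86, 159.86, 180, 180, 180, 180].

## Interface

Orientations are given as a 3x3 rotation matrix whose columns are the frame's x, y, z axes.
In Python, from station import * gives the robot as it stands.
- The arm moves only by the tool move_arm, never from a script. Its argument "targets" is text: rows parted by semicolons, each of 4 numbers parted by spaces: the shift along the world's x, y, z in units of 25 mm (1.0 is 25 mm), then the turn about the world's z in units of 5 degrees (1.0 is 5 degrees). In form: tx ty tz spin; .... A call has 1 to 10 rows; each row shifts and turns the commanded pose from where the row before left it; what a row does not reach is not made up. A row lasts 1/12 s, in which the tool goes at most 41.7 mm and 7.16 degrees, less where a joint would pass 70% of its speed; a pose out of reach is approached as far as the arm can. A call is refused whole if a number of a shift passes 1 or a number of a turn 1, either way. A call with a gripper value outside its range is refused whole. "gripper" is the finger opening in mm, from 0 to 87, set as the call begins (left out, the last holds). The fingers move at their own pace and stop on an object; the grip force is fixed at half the most. Time passes only in rows, so rows that do not move let the fingers close. It gives the time, the measured TCP pose, the force, the opening and the grip force at its end, in the units of the state.
- sense(): the state, without advancing time (a new reading comes with each control period).
- capture(name): name is "side" or "top"; returns a dict with "image" (420x560x3 uint8, blue, green, red), "fx", "fy", "cx", "cy" (pixels), "world_from_camera" (4x4, takes a point from camera to world coordinates). Camera axes: x right, y up, looking along -z (the intrinsics and any distortion apply to the point x, -y, -z); pixel columns grow to the right and rows downward; lengths in m; the calibration is good to about 2 mm. A picture is of the moment at which its call begins. There is no depth.
- finish_job(): hands the job in; it is judged then, once.
The state is a dict: "time_s": time; "joints": joint angles; "joint_velocities": joint speeds; "effort": joint torques, N m; "tcp_pos": TCP position; "ee_rot": TCP orientation; "wrist_force": force on the tool from outside, world axes, zero at the start; "moment": the same for the moment, N m; "gripper_width": opening from 0.0 (shut) to 1.0 (fully open); "gripper_force": force on a finger pad.
Only numpy, scipy, OpenCV 4.12 (cv2) and the standard library are available. Lean on these libraries where they do the work, as an engineer would, in place of code of your own. Each camera call takes 0.05 s, during which the arm holds its last target. There are 200 camera calls.

## Working session

There is one attempt and no reset: what is moved stays moved. The work goes in short steps, Python scripts to look and compute and a tool call to move; the robot and the scene stay as the last step left them, time stands still between calls to the robot, and variables do not carry over. Pictures are saved under pics/ and viewed, at most 10 in all, crops included, and the job is handed in when it is done.

Besides the shell and the picture viewer there is one more tool, called after "Request:" as name(argument=value, ...) on one line, values as JSON. move_arm: Moves the arm, as the interface text tells. Its arguments: {"type":"object","properties":{"targets":{"type":"string"},"gripper":{"type":"number"}},"required":["targets"]}

```bash
mkdir -p pics; cat > h.py <<'E'
from station import *
import cv2, numpy as np
def cam(n,f=None):
    c=capture(n)
    if f: cv2.imwrite('pics/'+f,c['image'])
    return c
def ray(c,u,v):
    T=np.array(c['world_from_camera']); d=T[:3,:3]@np.array([(u-c['cx'])/c['fx'],-(v-c['cy'])/c['fy'],-1]); return T[:3,3],d
def pz(c,u,v,z):
    o,d=ray(c,u,v); return o+d*(z-o[2])/d[2]
def proj(c,p):
    T=np.linalg.inv(np.array(c['world_from_camera'])); q=T[:3,:3]@np.array(p)+T[:3,3]
    return c['cx']+c['fx']*q[0]/-q[2], c['cy']+c['fy']*-q[1]/-q[2]
E
python3 - <<'E'
from h import *
import pickle
for n in('top','side'):
    c=cam(n,n+'0.png'); pickle.dump(c,open(n+'0.pkl','wb')); print({k:np.round(v,4).tolist() if k!='image' else 0 for k,v in c.items()})
s=sense(); print(s)
E
```

```text
{'image': 0, 'fx': 405.6734, 'fy': 405.6734, 'cx': 274.4425, 'cy': 204.7338, 'world_from_camera': [[0.0135, 0.9837, -0.1794, 0.3213], [-0.9999, 0.0138, 0.0008, 0.0462], [0.0033, 0.1794, 0.9838, 1.2899], [0.0, 0.0, 0.0, 1.0]]}
{'image': 0, 'fx': 523.7041, 'fy': 523.7041, 'cx': 273.1332, 'cy': 221.4267, 'world_from_camera': [[0.8765, 0.3093, -0.369, 0.0783], [-0.4811, 0.5333, -0.6958, -0.8936], [-0.0184, 0.7874, 0.6162, 0.9209], [0.0, 0.0, 0.0, 1.0]]}
{'time_s': 0.1, 'joints': array([ 8.56353823e+01,  2.20870946e+01,  3.89425943e-01, -2.55604809e-02,
       -6.84108174e+01, -1.48165661e+01]), 'joint_velocities': array([ 0.0379862 , -0.04607031,  0.24890882,  0.17700914, -0.0647822 ,
        0.07754541]), 'effort': array([-5.59729251e-04, -3.91687524e+01,  1.87936020e+01,  4.23195764e+00,
        1.34506155e-02, -7.77788978e-05]), 'tcp_pos': array([0.20515481, 0.58981659, 0.22157298]), 'ee_rot': array([[ 9.44430270e-01, -3.28711353e-01, -5.57709056e-04],
       [-3.28711816e-01, -9.44428450e-01, -1.85634353e-03],
       [ 8.34848961e-05,  1.93651258e-03, -9.99998121e-01]]), 'wrist_force': array([0.52011657, 0.43669376, 0.81479581]), 'moment': array([-0.04875227, -0.05529089,  0.04174402]), 'gripper_force': 0.0, 'gripper_width': 0.9990434709183035}
```

View pics/top0.png

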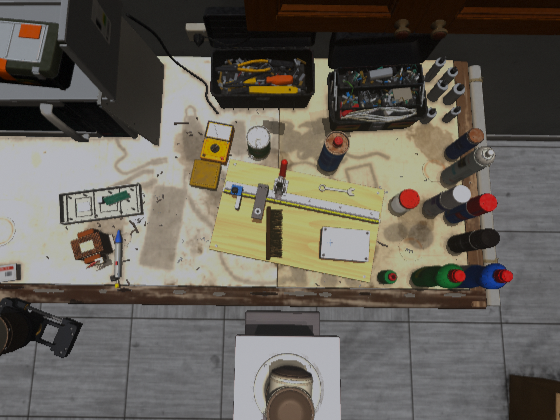

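View pics/side0.png

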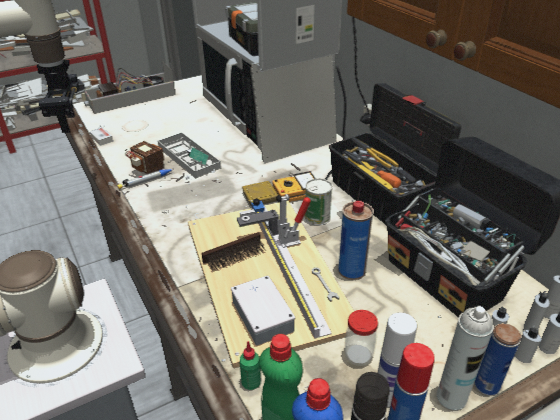

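The top view shows the jig board with corners near (229,160), (386,188), (371,283) and (209,249). The brush lies at about (274,233) and the box at about (345,244). The bridge is near (259,202), the stop near (236,195) and the red handle near (283,168). I'll enlarge both views.

```bash
python3 - <<'E'
import cv2
a=cv2.imread('pics/top0.png')[145:295,195:395]; cv2.imwrite('pics/tz.png',cv2.resize(a,None,fx=4,fy=4,interpolation=cv2.INTER_CUBIC))
a=cv2.imread('pics/side0.png')[175:375,175:375]; cv2.imwrite('pics/sz.png',cv2.resize(a,None,fx=3,fy=3,interpolation=cv2.INTER_CUBIC))
E
```

```text
(no output)
```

View pics/tz.png

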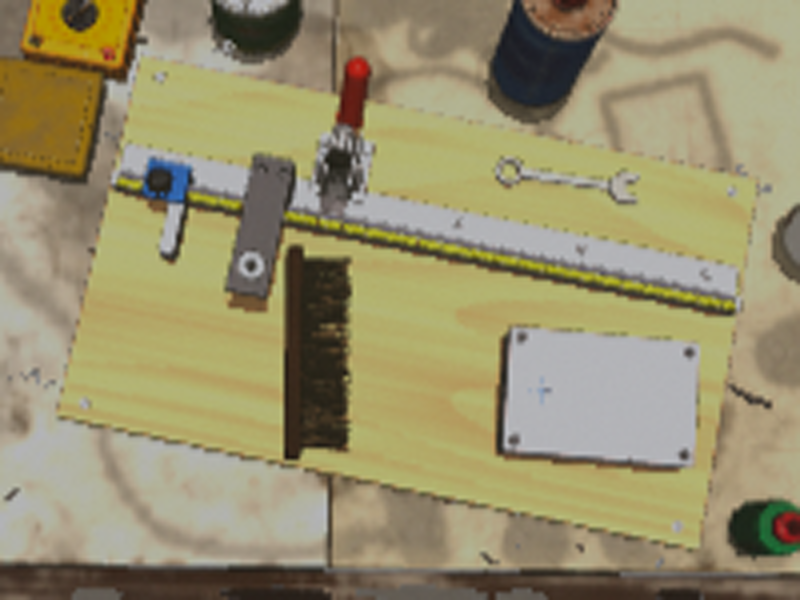

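View pics/sz.png

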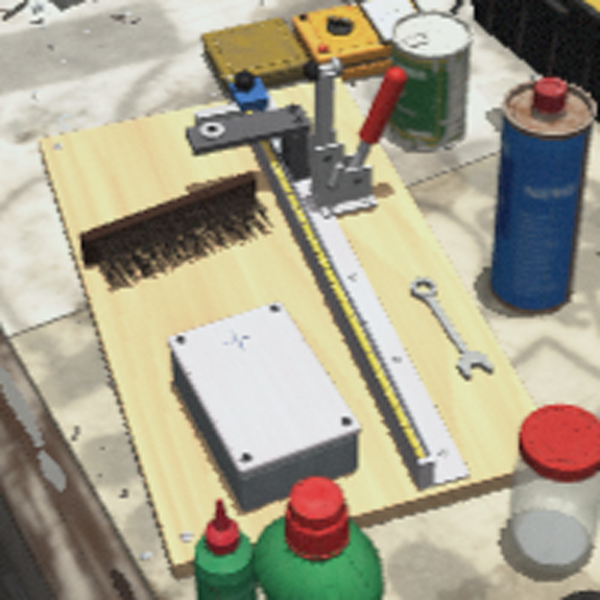

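```bash
cat >> h.py <<'E'
import pickle
from scipy.optimize import least_squares
def cr(n,u,v):
    return (195+(u+.5)/4-.5,145+(v+.5)/4-.5) if n=='top' else (175+(u+.5)/3-.5,175+(v+.5)/3-.5)
def fit(obs,x0):
    # obs: (cam,u,v,local xyz) ; pose x,y,yaw
    def f(p):
        r=[]
        for c,u,v,l in obs:
            a=p[2];w=[p[0]+np.cos(a)*l[0]-np.sin(a)*l[1],p[1]+np.sin(a)*l[0]+np.cos(a)*l[1],l[2]]
            q=proj(c,w); r+=[q[0]-u,q[1]-v]
        return r
    s=least_squares(f,x0,loss='soft_l1'); return s.x,np.round(f(s.x),1)
E
python3 - <<'E'
from h import *
T=pickle.load(open('top0.pkl','rb'));S=pickle.load(open('side0.pkl','rb'))
def t(u,v,l): return (T,*cr('top',u,v),l)
def s(u,v,l): return (S,*cr('side',u,v),l)
z=.018
o=[t(142,56,(.15,.23,z)),t(757,178,(.15,-.28,z)),t(698,547,(-.15,-.28,z)),t(60,415,(-.15,.23,z)),s(38,142,(-.15,.23,z)),s(175,565,(-.15,-.28,z))]
P,r=fit(o,[.5,0,-.2]);print('jig',P,np.degrees(P[2]),r)
for oo in(o[:4],): print(fit(oo,[.5,0,-.2])[0])
z=.068;a=.0475;b=.0725
o=[t(512,326,(a,b,z)),t(698,345,(a,-b,z)),t(694,467,(-a,-b,z)),t(504,452,(-a,b,z))]
o2=[s(172,345,(-a,b,z)),s(285,303,(a,b,z)),s(358,430,(a,-b,z)),s(240,478,(-a,-b,z))]
for oo in(o,o2,o+o2):
  B,r=fit(oo,[.45,-.1,-.1]);print('box',B,np.degrees(B[2]),r)
a,b=np.cos(P[2]),np.sin(P[2]);R=np.array([[a,-b],[b,a]])
print('box in jig',R.T@(B[:2]-P[:2]),np.degrees(B[2]-P[2]))
z=.052
o=[t(287,247,(.025,-.0825,z)),t(303,247,(.012,-.0825,z)),t(299,458,(.012,.0825,z)),t(284,458,(.025,.0825,z))]
Q,r=fit(o,[.45,.05,1.5]);print('brush',Q,np.degrees(Q[2]),r)
a2,b2=np.cos(Q[2]),np.sin(Q[2])
print('brush in jig',R.T@(Q[:2]-P[:2]),np.degrees(Q[2]-P[2]))
for u,v in((187,203),(178,256),(163,250)):
  p=pz(T,*cr('top',u,v),.056); print('stop',p,R.T@(p[:2]-P[:2]))
for l in ((.1,.05,.048),(.1+.1*np.cos(np.radians(68)),.05,.048+.1*np.sin(np.radians(68))),(.035,.23,.048),(.035,-.28,.048),(-.034,.116,.088),(-.034,.084,.088)):
  w=R@np.array(l[:2])+P[:2];w=[*w,l[2]];q=proj(T,w);print('w',np.round(w,4),'top',(np.array(q)-[195,145])*4,'side',(np.array(proj(S,w))-175)*3)
E
```

```text
jig [ 0.5153541  -0.00511845 -0.18703833] -10.71650690560885 [-0.5 -0.6  0.7 -0.5  0.8  0.4 -1.   0.3 -0.  -1.  -0.   0.4]
[ 0.51534334 -0.00496228 -0.18817425]
box [ 0.42734639 -0.16920176 -0.073363  ] -4.203390427535669 [-0.5  0.1  0.8 -0.6  0.3  0.5 -0.6 -0. ]
box [ 0.4279766  -0.17491645 -0.09426432] -5.400947723305265 [-1.  -1.6 -0.3  0.3  2.   1.2 -0.  -0.4]
box [ 0.42770298 -0.17199312 -0.08430454] -4.830294365918435 [ 0.6 -0.3  1.8 -0.4  1.1  0.6  0.2 -0.4 -1.8 -2.1 -1.3 -0.4  1.4  0.1
 -0.4 -1.2]
box in jig [-0.05509213 -0.18026295] 5.886212539690416
brush [0.46055384 0.04541702 1.57074186] 89.99687915285713 [-0.1 -0.5  0.1 -0.4  0.3  0.5 -0.3  0.4]
brush in jig [-0.06324156  0.03946401] 100.71338605846599
stop [0.57438422 0.14819957 0.056     ] [0.02949115 0.16162068]
stop [0.53256702 0.15396678 0.056     ] [-0.01266914  0.1595114 ]
stop [0.53710229 0.1656768  0.056     ] [-0.01039044  0.17186053]
w [0.6229 0.0254 0.048 ] top [344.17639469 145.26922175] side [352.87638344 172.04033101]
w [0.6597 0.0184 0.1407] top [356.62764514  66.77190676] side [395.05767999  77.92471932]
w [0.5925 0.2144 0.048 ] top [102.41972774 179.70957827] side [224.94413658  73.61974776]
w [ 0.4977 -0.2867  0.048 ] top [746.47619427 308.65460353] side [423.65446461 468.97231323]
w [0.5035 0.1152 0.088 ] top [223.64926234 286.18435394] side [183.01561535 123.59088372]
w [0.4976 0.0837 0.088 ] top [265.48515889 294.63082204] side [192.57886773 145.00010216]
```

Request:
move_arm(targets="0.4 -0.9 0 0.38;0.4 -1 0 0.38;0.4 -1 0 0.38;0.4 -1 0 0.38;0.4 -1 0 0.38;0.4 -1 0 0.38;0.4 -1 0 0.38;0.4 -1 0 0.38;0.4 -1 0 0.38;0.4 -1 0 0.38", gripper=87)

```text
time_s: 0.93
tcp_pos: [0.3054, 0.3412, 0.2222]
ee_rot: [[1.0, -0.001, -0.0], [-0.001, -1.0, -0.001], [-0.0, 0.001, -1.0]]
wrist_force: [0.6, 0.1, 0.1]
gripper_width: 0.996
gripper_force: 0.0
```

Request:
move_arm(targets="0.4 -1 -0.3 0;0.4 -1 -0.4 0;0.4 -1 -0.5 0;0.4 -1 -0.5 0;0.4 -1 -0.5 0;0.4 -1 -0.5 0;0.4 -1 -0.5 0;0.4 -1 -0.5 0;0.4 -1 -0.5 0;0.4 -1 -0.5 0")

```text
time_s: 1.77
tcp_pos: [0.4054, 0.0914, 0.1044]
ee_rot: [[1.0, -0.003, -0.0], [-0.003, -1.0, 0.0], [-0.0, -0.0, -1.0]]
wrist_force: [0.1, 0.2, 0.1]
gripper_width: 1.001
gripper_force: 0.0
```

Request:
move_arm(targets="0.4 -1 0 0;0.4 -0.7 0 0;0.2 0 0 0;0 0 0 0;0 0 0 0")

```text
time_s: 2.18
tcp_pos: [0.4303, 0.0504, 0.1049]
ee_rot: [[1.0, -0.004, -0.0], [-0.004, -1.0, 0.0], [-0.0, -0.0, -1.0]]
wrist_force: [0.1, -0.1, -0.2]
gripper_width: 0.999
gripper_force: 0.0
```

Request:
move_arm(targets="0 0 -0.8 0;0 0 -0.8 0;0 0 -0.8 0;0 0 -0.6 0;0 0 -0.2 0;0 0 0 0")

```text
time_s: 2.68
tcp_pos: [0.4293, 0.0507, 0.0242]
ee_rot: [[1.0, -0.002, -0.003], [-0.002, -1.0, -0.001], [-0.003, 0.001, -1.0]]
wrist_force: [-0.2, -0.1, -0.7]
gripper_width: 0.997
gripper_force: 0.0
```

Request:
move_arm(targets="0 0 0 0;0 0 0 0;0 0 0 0;0 0 0 0;0 0 0 0;0 0 0 0;0 0 0 0;0 0 0 0;0 0 0 0;0 0 0 0", gripper=0)

```text
time_s: 3.52
tcp_pos: [0.4303, 0.0502, 0.0252]
ee_rot: [[1.0, -0.003, -0.0], [-0.003, -1.0, -0.0], [-0.0, 0.0, -1.0]]
wrist_force: [0.4, -1.7, 2.6]
gripper_width: 0.477
gripper_force: 29.9
```

Request:
move_arm(targets="-0.3 -0.1 0.5 0;-0.5 -0.1 0.5 0;-0.5 0 0.6 0;-0.5 0 0.8 0;0 0 1 0;0 0 0.6 0;0 0.5 0 0;0 0.9 0 0;0 1 0 0;0 1 0 0")

```text
time_s: 4.35
tcp_pos: [0.385, 0.1309, 0.1251]
ee_rot: [[1.0, -0.004, 0.0], [-0.004, -1.0, 0.0], [0.0, -0.0, -1.0]]
wrist_force: [0.0, -0.9, 0.8]
gripper_width: 0.474
gripper_force: 30.0
```

Request:
move_arm(targets="0.1 1 0 0;0.3 1 0 0;0.3 1 0 0;0.3 1 0 0;0.3 1 0 0;0.3 1 0 0;0.3 1 0 0;0.2 1 0 0;0.1 1 0 0;0 1 0 0")

```text
time_s: 5.18
tcp_pos: [0.4405, 0.3813, 0.1243]
ee_rot: [[1.0, -0.004, -0.001], [-0.004, -1.0, -0.001], [-0.001, 0.001, -1.0]]
wrist_force: [0.6, -0.7, -0.6]
gripper_width: 0.48
gripper_force: 30.0
```

Request:
move_arm(targets="0 0.5 -0.5 0;0 0 -1 0;0 0 -1 0;0 0 -1 0;0 0 -1 0;0 0 0 0;0 0 0 0")

```text
time_s: 5.77
tcp_pos: [0.4398, 0.392, 0.0115]
ee_rot: [[1.0, -0.003, -0.002], [-0.003, -1.0, -0.003], [-0.002, 0.003, -1.0]]
wrist_force: [-0.1, 0.5, -0.5]
gripper_width: 0.477
gripper_force: 29.8
```

```bash
python3 - <<'E'
from h import *
c=cam('side','s1.png');s=sense();print(s['tcp_pos'],s['wrist_force'],s['gripper_width'])
d=cam('top')
a=cv2.resize(c['image'][40:290,60:360],None,fx=1.8,fy=1.8);b=cv2.resize(d['image'][120:300,100:240],None,fx=1.8,fy=1.8)
m=np.zeros((max(a.shape[0],b.shape[0]),a.shape[1]+b.shape[1],3),np.uint8);m[:a.shape[0],:a.shape[1]]=a;m[:b.shape[0],a.shape[1]:]=b
cv2.imwrite('pics/m1.png',m)
E
```

```text
[0.44037084 0.39275184 0.01275871] [ 0.06327605 -0.22773802 -0.33790641] 0.4749651372703716
```

View pics/m1.png

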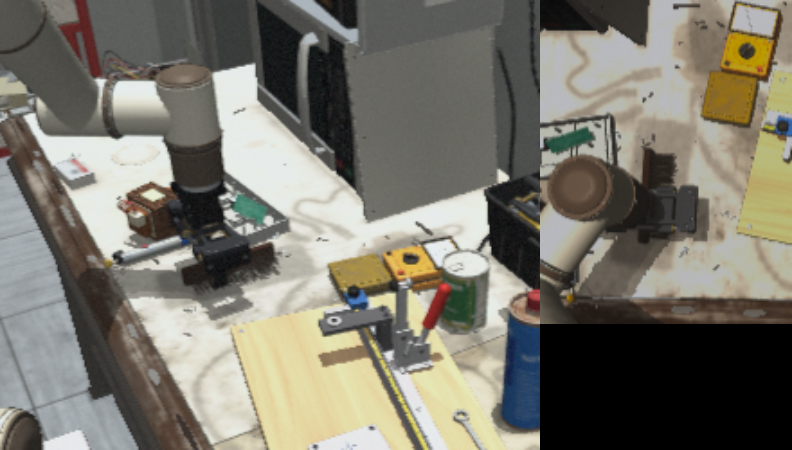

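The side view shows the brush in the gripper just above clear bench, left of the board. The top crop at (665,195) agrees. I'll lower it and let go.

Request:
move_arm(targets="0 0 -0.12 0;0 0 -0.1 0;0 0 0 0;0 0 0 0")

```text
time_s: 6.2
tcp_pos: [0.4403, 0.3927, 0.0075]
ee_rot: [[1.0, -0.003, 0.0], [-0.003, -1.0, 0.0], [0.0, -0.0, -1.0]]
wrist_force: [-0.9, -0.1, -0.4]
gripper_width: 0.477
gripper_force: 29.8
```

Request:
move_arm(targets="0 0 0 0;0 0 0 0;0 0 0 0;0 0 0 0;0 0 0.3 0;0 0 1 0;0 0 1 0;0 0 1 0;0 0 1 0;0 0 0.7 0", gripper=70)

```text
time_s: 7.03
tcp_pos: [0.441, 0.3935, 0.1354]
ee_rot: [[1.0, -0.003, 0.003], [-0.003, -1.0, 0.003], [0.003, -0.003, -1.0]]
wrist_force: [0.1, -0.0, 0.6]
gripper_width: 0.807
gripper_force: 0.0
```

```bash
cat >> h.py <<'E'
P=np.array([.5154,-.0051]);YAW=-.187
R=np.array([[np.cos(YAW),-np.sin(YAW)],[np.sin(YAW),np.cos(YAW)]])
def w2j(p): return R.T@(np.array(p)[:2]-P)
def j2w(x,y): return R@np.array([x,y])+P
E
python3 - <<'E'
from h import *
T=pickle.load(open('top0.pkl','rb'))
for n,u,v,z in(('glue nozzle',*cr('top',787,525),.125),('jar lid',404,198,.114),('jar lid left',391,200,.114),('can',335,140,.21)):
    p=pz(T,u,v,z);print(n,p,w2j(p)*1000)
print(j2w(-.13,-.18),j2w(-.0695,-.18))
E
```

```text
glue nozzle [ 0.33367593 -0.28853532  0.125     ] [-125.86192998 -312.27871486]
jar lid [ 0.56136825 -0.33776332  0.114     ] [ 107.01297042 -318.31774501]
jar lid left [ 0.5547938  -0.29904044  0.114     ] [  93.35408696 -281.49221873]
can [ 0.70405368 -0.12106978  0.21      ] [206.92494398 -78.87501692]
[ 0.3542022  -0.15779339] [ 0.41364747 -0.16904106]
```

Request:
move_arm(targets="-0.15 -0.7 0 -0.21;-0.15 -1 0 -0.21;-0.15 -1 0 -0.21;-0.15 -1 0 -0.21;-0.15 -1 0 -0.21;-0.15 -1 0 -0.21;-0.15 -1 0 -0.21;-0.15 -1 0 -0.21;-0.15 -1 0 -0.21;-0.15 -1 0 -0.21", gripper=87)

```text
time_s: 7.87
tcp_pos: [0.4025, 0.1492, 0.1327]
ee_rot: [[0.983, -0.186, 0.001], [-0.186, -0.983, 0.001], [0.001, -0.001, -1.0]]
wrist_force: [-0.2, 0.4, 0.2]
gripper_width: 0.998
gripper_force: 0.0
```

Request:
move_arm(targets="-0.15 -1 0 0;-0.15 -1 0 0;-0.15 -1 0 0;-0.15 -1 0 0;-0.15 -1 0 0;-0.15 -1 0 0;-0.15 -1 0 0;-0.15 -1 0 0;-0.15 -1 0 0;-0.15 -1 0 0")

```text
time_s: 8.7
tcp_pos: [0.3651, -0.1009, 0.1328]
ee_rot: [[0.983, -0.185, 0.002], [-0.185, -0.983, 0.0], [0.001, -0.0, -1.0]]
wrist_force: [0.7, -0.0, 0.9]
gripper_width: 1.001
gripper_force: 0.0
```

Request:
move_arm(targets="-0.2 -1 0 0;-0.2 -1 0 0;0 0 -0.5 0;0 0 -1 0;0 0 -1 0;0 0 -1 0;0 0 -0.5 0;0 0 0 0;0 0 0 0")

```text
time_s: 9.45
tcp_pos: [0.3554, -0.1498, 0.0322]
ee_rot: [[0.983, -0.185, -0.001], [-0.185, -0.983, -0.0], [-0.001, 0.0, -1.0]]
wrist_force: [0.3, -0.3, 0.9]
gripper_width: 0.997
gripper_force: 0.0
```

Request:
move_arm(targets="0.295 -0.056 0 0;0.295 -0.056 0 0;0.295 -0.056 0 0;0.295 -0.056 0 0;0.295 -0.056 0 0;0.295 -0.056 0 0;0.098 -0.019 0 0;0.098 -0.019 0 0;0 0 0 0")

```text
time_s: 10.2
tcp_pos: [0.4048, -0.1593, 0.0321]
ee_rot: [[0.983, -0.186, -0.0], [-0.186, -0.983, -0.0], [-0.0, 0.0, -1.0]]
wrist_force: [-1.8, -1.5, -0.4]
gripper_width: 1.0
gripper_force: 1.0
```

Request:
move_arm(targets="0.098 -0.019 0 0;0.098 -0.019 0 0;0.059 -0.011 0 0;0 0 0 0")

```text
time_s: 10.53
tcp_pos: [0.4106, -0.1603, 0.032]
ee_rot: [[0.983, -0.186, -0.0], [-0.186, -0.983, 0.0], [-0.0, 0.0, -1.0]]
wrist_force: [-1.9, -0.5, -1.7]
gripper_width: 0.999
gripper_force: 1.2
```

Request:
move_arm(targets="0.059 -0.011 0 0;0.039 -0.0075 0 0;0 0 0 0;0 0 0 0")

```text
time_s: 10.87
tcp_pos: [0.4112, -0.1605, 0.0319]
ee_rot: [[0.983, -0.186, -0.004], [-0.186, -0.983, 0.001], [-0.004, 0.0, -1.0]]
wrist_force: [-6.8, 3.2, 4.4]
gripper_width: 1.001
gripper_force: 3.7
```

Request:
move_arm(targets="0.039 -0.0075 0 0;0.039 -0.0075 0 0;0 0 0 0;0 0 0 0")

```text
time_s: 11.2
tcp_pos: [0.4111, -0.1606, 0.0317]
ee_rot: [[0.983, -0.186, -0.008], [-0.186, -0.983, 0.001], [-0.008, 0.001, -1.0]]
wrist_force: [-10.8, 4.9, 8.5]
gripper_width: 1.0
gripper_force: 5.6
```

Request:
move_arm(targets="-0.393 0.0745 0 0;-0.393 0.0745 0 0;0 0 1 0;0 0 1 0;0 0 1 0;0 0 1 0;0 0 1 0;0.2 -0.8 0 0;0.2 -0.8 0 0;0.2 -0.8 0 0")

```text
time_s: 12.03
tcp_pos: [0.4123, -0.2181, 0.1586]
ee_rot: [[0.983, -0.184, 0.006], [-0.184, -0.983, -0.001], [0.006, 0.0, -1.0]]
wrist_force: [0.2, -0.7, -0.2]
gripper_width: 1.001
gripper_force: 0.0
```

Request:
move_arm(targets="0.2 -0.8 0 0;0.2 -0.8 0 0;0.2 -0.8 0 0;0.2 -0.9 0 0;0.26 -0.84 0 0;0 0 0 0;0 0 0 0")

```text
time_s: 12.62
tcp_pos: [0.4377, -0.3218, 0.1571]
ee_rot: [[0.982, -0.187, 0.002], [-0.187, -0.982, -0.001], [0.002, 0.0, -1.0]]
wrist_force: [-0.5, 0.7, -0.0]
gripper_width: 0.997
gripper_force: 0.0
```

```bash
cat > look.py <<'E'
from h import *
import sys
d=cam('top');c=cam('side');s=sense();print(s['tcp_pos'],s['wrist_force'],w2j(s['tcp_pos'])*1000)
pickle.dump(d,open('top1.pkl','wb'));pickle.dump(c,open('side1.pkl','wb'))
b=cv2.resize(d['image'][145:295,195:395],None,fx=2,fy=2,interpolation=cv2.INTER_CUBIC)
a=cv2.resize(c['image'][175:375,175:375],None,fx=2,fy=2,interpolation=cv2.INTER_CUBIC)
m=np.zeros((400,800,3),np.uint8);m[:300,:400]=b;m[:400,400:]=a
cv2.imwrite('pics/'+sys.argv[1],m)
E
python3 look.py m2.png
```

```text
[ 0.4370912  -0.32053702  0.15711666] [-1.28663281 -0.66885454  0.89452768] [ -18.30005692 -324.49636827]
```

View pics/m2.png

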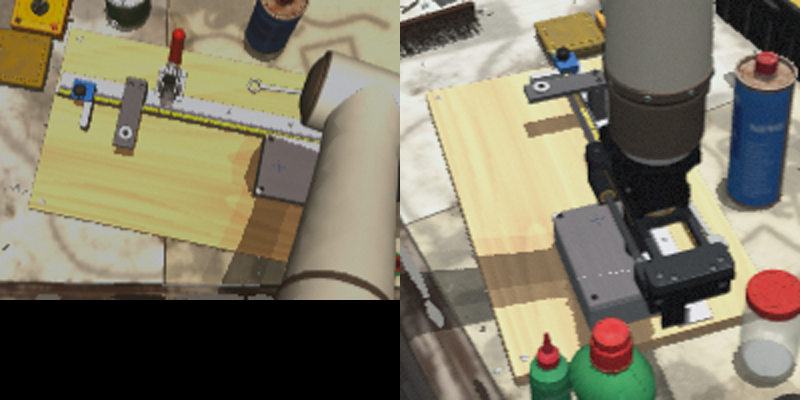

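The left view shows the box's lid running parallel to the fence, with its left edge near (264,135)–(253,195). The side view shows the open gripper above and just past the box's right end.

Request:
move_arm(targets="0 0 -0.5 0;0 0 -1 0;0 0 -1 0;0 0 -1 0;0 0 -1 0;0 0 -0.5 0;0 0 0 0")

```text
time_s: 13.3
tcp_pos: [0.435, -0.3191, 0.0294]
ee_rot: [[0.983, -0.185, -0.005], [-0.185, -0.983, 0.002], [-0.006, -0.001, -1.0]]
wrist_force: [-0.0, -0.0, 0.2]
gripper_width: 0.994
gripper_force: 0.0
```

Request:
move_arm(targets="0.037 0.197 0 0;0.037 0.197 0 0;0.037 0.197 0 0;0.037 0.197 0 0;0.037 0.197 0 0;0.037 0.197 0 0;0.037 0.197 0 0;0.037 0.197 0 0;0 0 0 0")

```text
time_s: 14.05
tcp_pos: [0.4457, -0.2814, 0.0334]
ee_rot: [[0.983, -0.184, 0.003], [-0.184, -0.983, -0.001], [0.003, 0.001, -1.0]]
wrist_force: [0.4, -2.7, 2.5]
gripper_width: 1.002
gripper_force: 1.2
```

Request:
move_arm(targets="0.0744 0.393 0 0;0.0744 0.393 0 0;0.0744 0.393 0 0;0.0744 0.393 0 0;0.0744 0.393 0 0;0.0744 0.393 0 0;0.0744 0.393 0 0;0.0744 0.393 0 0;0.0744 0.393 0 0;0 0 0 0")

```text
time_s: 14.88
tcp_pos: [0.4618, -0.1921, 0.0327]
ee_rot: [[0.983, -0.184, 0.001], [-0.184, -0.983, 0.0], [0.001, -0.0, -1.0]]
wrist_force: [-0.3, -0.0, -0.5]
gripper_width: 1.002
gripper_force: 0.0
```

```bash
python3 look.py m3.png
```

```text
[ 0.46106893 -0.19250077  0.03208746] [-0.46362423 -0.20991269  0.11833439] [ -18.54382628 -194.23450256]
```

View pics/m3.png

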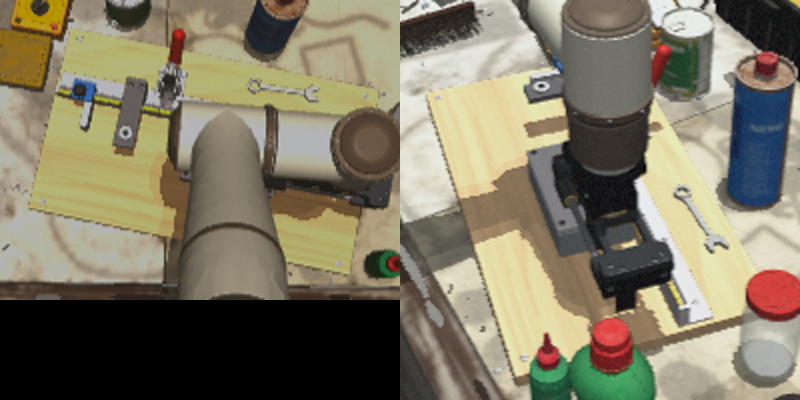

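The side view shows the box parallel to and against the fence, part-way along, with its near edge from (527,155) to (565,250). I'll carry on and slow down near the stop.

Request:
move_arm(targets="0.0744 0.393 0 0;0.0744 0.393 0 0;0.0744 0.393 0 0;0.0744 0.393 0 0;0.0744 0.393 0 0;0.0744 0.393 0 0;0.0744 0.393 0 0;0.0744 0.393 0 0;0.0744 0.393 0 0;0.0744 0.393 0 0")

```text
time_s: 15.82
tcp_pos: [0.4789, -0.0953, 0.032]
ee_rot: [[0.983, -0.186, -0.002], [-0.186, -0.983, -0.001], [-0.002, 0.001, -1.0]]
wrist_force: [-1.4, -5.9, 2.4]
gripper_width: 1.0
gripper_force: 3.1
```

Request:
move_arm(targets="0.0372 0.1965 0 0;0.0372 0.1965 0 0;0.0372 0.1965 0 0;0.0149 0.0786 0 0;0.0149 0.0786 0 0;0.0149 0.0786 0 0;0.0149 0.0786 0 0;0.0149 0.0786 0 0")

```text
time_s: 16.48
tcp_pos: [0.4837, -0.071, 0.0319]
ee_rot: [[0.983, -0.186, -0.002], [-0.186, -0.983, -0.001], [-0.002, 0.001, -1.0]]
wrist_force: [-0.7, -5.5, 3.1]
gripper_width: 1.003
gripper_force: 3.1
```

```bash
python3 look.py m4.png
```

```text
[ 0.48380467 -0.07069627  0.03190862] [-1.80690352 -4.12128859  3.5208498 ] [-18.84937786 -70.32664437]
```

View pics/m4.png

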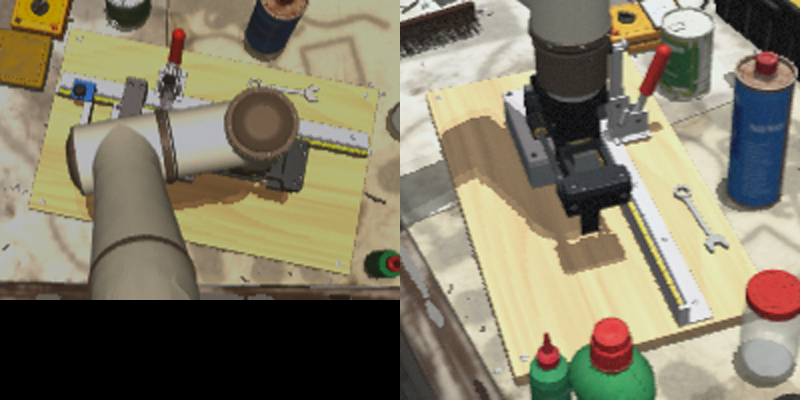

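The side view shows the box under the bridge and still along the fence; the stop is hidden behind the gripper, so I'll feel for it.

Request:
move_arm(targets="0.0149 0.0786 0 0;0.0149 0.0786 0 0;0.0149 0.0786 0 0;0.0149 0.0786 0 0;0.0149 0.0786 0 0;0.0149 0.0786 0 0;0.0149 0.0786 0 0;0 0 0 0")

```text
time_s: 17.25
tcp_pos: [0.4866, -0.0568, 0.0319]
ee_rot: [[0.983, -0.186, -0.001], [-0.186, -0.983, -0.0], [-0.001, 0.0, -1.0]]
wrist_force: [-1.4, -3.6, 2.2]
gripper_width: 0.999
gripper_force: 2.4
```

Request:
move_arm(targets="0.0074 0.0393 0 0;0.0074 0.0393 0 0;0.0074 0.0393 0 0;0.0074 0.0393 0 0")

```text
time_s: 17.58
tcp_pos: [0.4873, -0.0531, 0.0319]
ee_rot: [[0.983, -0.186, -0.001], [-0.186, -0.983, -0.0], [-0.001, 0.001, -1.0]]
wrist_force: [-0.2, -5.5, 1.8]
gripper_width: 0.992
gripper_force: 3.0
```

Request:
move_arm(targets="0.0074 0.0393 0 0;0.0074 0.0393 0 0;0.0074 0.0393 0 0")

```text
time_s: 17.83
tcp_pos: [0.4879, -0.0501, 0.0319]
ee_rot: [[0.983, -0.186, -0.001], [-0.186, -0.983, -0.0], [-0.001, 0.001, -1.0]]
wrist_force: [-0.2, -4.8, 2.6]
gripper_width: 1.0
gripper_force: 3.0
```

Request:
move_arm(targets="0.0074 0.0393 0 0;0.0074 0.0393 0 0")

```text
time_s: 18.0
tcp_pos: [0.4882, -0.0482, 0.0319]
ee_rot: [[0.983, -0.186, -0.001], [-0.186, -0.983, -0.0], [-0.001, 0.001, -1.0]]
wrist_force: [-1.1, -6.0, 2.3]
gripper_width: 0.997
gripper_force: 3.0
```

Request:
move_arm(targets="0.0074 0.0393 0 0;0.0074 0.0393 0 0")

```text
time_s: 18.17
tcp_pos: [0.4886, -0.0462, 0.0319]
ee_rot: [[0.983, -0.186, -0.001], [-0.186, -0.983, -0.0], [-0.001, 0.001, -1.0]]
wrist_force: [-0.3, -4.5, 2.7]
gripper_width: 1.002
gripper_force: 3.0
```

Request:
move_arm(targets="0.0074 0.0393 0 0;0 0 0 0")

```text
time_s: 18.33
tcp_pos: [0.4888, -0.0451, 0.0319]
ee_rot: [[0.983, -0.186, -0.001], [-0.186, -0.983, -0.0], [-0.001, 0.0, -1.0]]
wrist_force: [-1.7, -4.9, 2.6]
gripper_width: 1.001
gripper_force: 2.7
```

Request:
move_arm(targets="0.0074 0.0393 0 0;0 0 0 0")

```text
time_s: 18.5
tcp_pos: [0.489, -0.0441, 0.0319]
ee_rot: [[0.983, -0.186, -0.001], [-0.186, -0.983, -0.0], [-0.001, 0.0, -1.0]]
wrist_force: [-1.1, -5.3, 2.6]
gripper_width: 1.001
gripper_force: 2.7
```

Request:
move_arm(targets="0.0074 0.0393 0 0;0 0 0 0")

```text
time_s: 18.67
tcp_pos: [0.4892, -0.0431, 0.0319]
ee_rot: [[0.983, -0.186, -0.001], [-0.186, -0.983, -0.0], [-0.001, 0.0, -1.0]]
wrist_force: [-1.4, -5.2, 2.2]
gripper_width: 1.0
gripper_force: 2.7
```

Request:
move_arm(targets="0.0074 0.0393 0 0;0 0 0 0")

```text
time_s: 18.83
tcp_pos: [0.4894, -0.0421, 0.0319]
ee_rot: [[0.983, -0.186, -0.001], [-0.186, -0.983, -0.0], [-0.001, 0.0, -1.0]]
wrist_force: [-1.7, -4.6, 2.6]
gripper_width: 1.001
gripper_force: 2.7
```

Request:
move_arm(targets="0.0074 0.0393 0 0;0 0 0 0")

```text
time_s: 19.0
tcp_pos: [0.4896, -0.0411, 0.0319]
ee_rot: [[0.983, -0.186, -0.001], [-0.186, -0.983, -0.0], [-0.001, 0.0, -1.0]]
wrist_force: [-1.8, -4.8, 1.9]
gripper_width: 0.999
gripper_force: 2.7
```

Request:
move_arm(targets="0.0074 0.0393 0 0;0 0 0 0")

```text
time_s: 19.17
tcp_pos: [0.4898, -0.0401, 0.0319]
ee_rot: [[0.983, -0.186, -0.001], [-0.186, -0.983, -0.0], [-0.001, 0.0, -1.0]]
wrist_force: [-1.1, -4.2, 1.9]
gripper_width: 0.998
gripper_force: 2.7
```

Request:
move_arm(targets="0.0074 0.0393 0 0;0 0 0 0")

```text
time_s: 19.33
tcp_pos: [0.4901, -0.039, 0.0319]
ee_rot: [[0.983, -0.186, -0.001], [-0.186, -0.983, -0.0], [-0.001, 0.0, -1.0]]
wrist_force: [-0.4, -4.6, 2.4]
gripper_width: 0.999
gripper_force: 2.7
```

```bash
cat > stopchk.py <<'E'
from h import *
from h import capture
c0={'top':pickle.load(open('top0.pkl','rb')),'side':pickle.load(open('side0.pkl','rb'))}
for n,(r0,r1,q0,q1) in {'top':(175,205,225,255),'side':(190,215,245,275)}.items():
    for im in (c0[n]['image'],capture(n)['image']):
        p=im[r0:r1,q0:q1].astype(float);w=np.clip(p[...,0]-np.maximum(p[...,2],p[...,1])-30,0,None)
        yy,xx=np.mgrid[r0:r1,q0:q1];print(n,w.sum(),(w*xx).sum()/w.sum(),(w*yy).sum()/w.sum())
E
python3 stopchk.py
```

```text
top 1690.0 237.67869822485207 189.68639053254438
top 1787.0 237.6636821488528 189.69837716843872
side 1479.0 258.55172413793105 205.77281947261665
side 0.0 nan nanstopchk.py:7: RuntimeWarning: invalid value encountered in scalar divide
  yy,xx=np.mgrid[r0:r1,q0:q1];print(n,w.sum(),(w*xx).sum()/w.sum(),(w*yy).sum()/w.sum())
```

Request:
move_arm(targets="0.0074 0.0393 0 0;0 0 0 0")

```text
time_s: 19.6
tcp_pos: [0.4903, -0.038, 0.0319]
ee_rot: [[0.983, -0.186, -0.001], [-0.186, -0.983, -0.0], [-0.001, 0.0, -1.0]]
wrist_force: [-0.6, -5.7, 3.0]
gripper_width: 0.999
gripper_force: 2.7
```

Request:
move_arm(targets="0.0074 0.0393 0 0;0 0 0 0")

```text
time_s: 19.77
tcp_pos: [0.4902, -0.0379, 0.032]
ee_rot: [[0.983, -0.186, -0.002], [-0.186, -0.983, -0.001], [-0.001, 0.001, -1.0]]
wrist_force: [-1.2, -10.3, 3.1]
gripper_width: 0.998
gripper_force: 4.8
```

Request:
move_arm(targets="-0.03 -0.16 0 0;-0.0744 -0.393 0 0;-0.04 -0.25 0 0;0 0 1 0;0 0 1 0;0 0 1 0;0 0 1 0;0 0 1 0;-0.2 0.5 0 0;-0.36 0.95 0 0")

```text
time_s: 20.6
tcp_pos: [0.4749, -0.0211, 0.1588]
ee_rot: [[0.982, -0.189, 0.005], [-0.189, -0.982, 0.002], [0.005, -0.003, -1.0]]
wrist_force: [-0.5, 0.7, 0.0]
gripper_width: 1.0
gripper_force: 0.0
```

Request:
move_arm(targets="-0.36 0.95 0 0;-0.36 0.95 0 0;-0.36 0.95 0 0;-0.36 0.95 0 0;-0.36 0.95 0 0;0 0 0 0;0 0 0 0")

```text
time_s: 21.18
tcp_pos: [0.428, 0.099, 0.1571]
ee_rot: [[0.983, -0.183, 0.0], [-0.183, -0.983, 0.001], [0.0, -0.001, -1.0]]
wrist_force: [-0.3, -0.8, 0.4]
gripper_width: 1.001
gripper_force: 0.0
```

```bash
python3 -c "
from h import *
s=sense();print(s['tcp_pos'],w2j(s['tcp_pos'])*1000)"; python3 stopchk.py 2>/dev/null
```

```text
[0.42800105 0.09895912 0.15712536] [-105.22111042   85.99647322]
top 1690.0 237.67869822485207 189.68639053254438
top 1813.0 237.64699393270823 189.6833976833977
side 1479.0 258.55172413793105 205.77281947261665
side 1311.0 259.0503432494279 205.48970251716247
```

Request:
move_arm(targets="0 0 -0.5 0;0 0 -1 0;0 0 -1 0;0 0 -1 0;0 0 -1 0;0 0 -0.5 0;0 0 0 0;0 0 0 0")

```text
time_s: 21.95
tcp_pos: [0.4283, 0.0971, 0.0316]
ee_rot: [[0.982, -0.187, -0.001], [-0.187, -0.982, -0.001], [-0.001, 0.001, -1.0]]
wrist_force: [0.5, 0.3, -0.1]
gripper_width: 0.997
gripper_force: 0.0
```

Request:
move_arm(targets="0.295 -0.056 0 0;0.295 -0.056 0 0;0.295 -0.056 0 0;0.197 -0.037 0 0;0.059 -0.011 0 0;0.039 -0.0075 0 0;0 0 0 0")

```text
time_s: 22.53
tcp_pos: [0.4578, 0.0924, 0.0321]
ee_rot: [[0.983, -0.186, 0.0], [-0.186, -0.983, 0.0], [0.0, -0.0, -1.0]]
wrist_force: [0.1, -0.8, 0.5]
gripper_width: 0.999
gripper_force: 0.0
```

Request:
move_arm(targets="0.039 -0.0075 0 0;0.039 -0.0075 0 0;0 0 0 0")

```text
time_s: 22.78
tcp_pos: [0.4589, 0.0919, 0.0319]
ee_rot: [[0.983, -0.186, -0.001], [-0.186, -0.983, -0.001], [-0.001, 0.001, -1.0]]
wrist_force: [-1.8, 0.3, 0.2]
gripper_width: 0.998
gripper_force: 0.9
```

Request:
move_arm(targets="0.039 -0.0075 0 0;0.039 -0.0075 0 0;0 0 0 0")

```text
time_s: 23.03
tcp_pos: [0.4599, 0.0911, 0.0318]
ee_rot: [[0.982, -0.187, -0.004], [-0.187, -0.982, -0.001], [-0.003, 0.002, -1.0]]
wrist_force: [-6.0, 2.4, 5.6]
gripper_width: 1.0
gripper_force: 3.0
```

Request:
move_arm(targets="0.039 -0.0075 0 0;0.039 -0.0075 0 0;0 0 0 0")

```text
time_s: 23.28
tcp_pos: [0.4599, 0.091, 0.0318]
ee_rot: [[0.982, -0.187, -0.007], [-0.187, -0.982, -0.001], [-0.007, 0.003, -1.0]]
wrist_force: [-12.0, 7.9, 9.5]
gripper_width: 1.002
gripper_force: 7.1
```

Request:
move_arm(targets="-0.098 0.019 0 0;-0.295 0.056 0 0;-0.295 0.056 0 0;-0.393 0.075 0 0;-0.3 0.057 0 0;0 0 1 0;0 0 1 0;0 0 1 0;0 0 1 0;0 0 1 0")

```text
time_s: 24.12
tcp_pos: [0.4282, 0.0979, 0.1582]
ee_rot: [[0.983, -0.185, 0.0], [-0.185, -0.983, 0.0], [0.0, -0.0, -1.0]]
wrist_force: [0.5, 0.2, -0.5]
gripper_width: 0.999
gripper_force: 0.0
```

Request:
move_arm(targets="0.36 -0.9 0 0;0.36 -0.95 0 0;0.36 -0.95 0 0;0.36 -0.95 0 0;0.36 -0.95 0 0;0.36 -0.95 0 0;0.18 -0.6 0 0;0 0 0 0;0 0 0 0")

```text
time_s: 24.87
tcp_pos: [0.487, -0.0587, 0.1567]
ee_rot: [[0.982, -0.187, -0.001], [-0.187, -0.982, 0.0], [-0.001, 0.0, -1.0]]
wrist_force: [0.2, 0.8, -0.2]
gripper_width: 1.0
gripper_force: 0.0
```

```bash
python3 look.py m5.png; python3 -c "
from h import *
print(j2w(-.0185,-.058))"
```

```text
[ 0.48697574 -0.05777527  0.15692626] [ 0.10891317 -0.50265463  0.34529925] [-18.135759   -57.04136449]
[ 0.48643962 -0.05864948]
```

Request:
move_arm(targets="0 0 -0.5 0;0 0 -1 0;0 0 -1 0;0 0 -1 0;0 0 -1 0;0 0 -0.5 0;0 0 0 0")

```text
time_s: 25.55
tcp_pos: [0.4849, -0.0577, 0.0294]
ee_rot: [[0.983, -0.184, -0.007], [-0.184, -0.983, -0.001], [-0.006, 0.002, -1.0]]
wrist_force: [0.1, 1.1, 0.5]
gripper_width: 0.995
gripper_force: 0.0
```

Request:
move_arm(targets="0.0372 0.1965 0 0;0.0372 0.1965 0 0;0.0372 0.1965 0 0;0.0074 0.0393 0 0;0.0074 0.0393 0 0;0 0 0 0")

```text
time_s: 26.05
tcp_pos: [0.491, -0.0412, 0.0327]
ee_rot: [[0.983, -0.185, 0.001], [-0.185, -0.983, 0.0], [0.001, -0.001, -1.0]]
wrist_force: [-0.3, 0.7, 0.1]
gripper_width: 1.0
gripper_force: 0.0
```

Request:
move_arm(targets="0.0074 0.0393 0 0;0.0074 0.0393 0 0;0 0 0 0")

```text
time_s: 26.3
tcp_pos: [0.4911, -0.0397, 0.0321]
ee_rot: [[0.983, -0.186, 0.0], [-0.186, -0.983, 0.0], [0.0, -0.0, -1.0]]
wrist_force: [0.5, 1.4, -0.0]
gripper_width: 1.003
gripper_force: 0.0
```

Request:
move_arm(targets="0.0074 0.0393 0 0;0 0 0 0;0 0 0 0")

```text
time_s: 26.55
tcp_pos: [0.4912, -0.0387, 0.032]
ee_rot: [[0.983, -0.185, -0.0], [-0.185, -0.983, -0.0], [-0.0, 0.0, -1.0]]
wrist_force: [-0.1, 0.5, 0.2]
gripper_width: 1.003
gripper_force: 0.0
```

Request:
move_arm(targets="0.0074 0.0393 0 0;0 0 0 0;0 0 0 0")

```text
time_s: 26.8
tcp_pos: [0.4909, -0.0383, 0.032]
ee_rot: [[0.983, -0.186, -0.001], [-0.186, -0.983, -0.001], [-0.001, 0.001, -1.0]]
wrist_force: [-1.1, -5.0, 0.7]
gripper_width: 0.999
gripper_force: 2.4
```

Request:
move_arm(targets="0.0074 0.0393 0 0;0 0 0 0;0 0 0 0")

```text
time_s: 27.05
tcp_pos: [0.4906, -0.038, 0.032]
ee_rot: [[0.983, -0.186, -0.002], [-0.186, -0.983, -0.001], [-0.002, 0.002, -1.0]]
wrist_force: [-0.9, -7.9, 2.0]
gripper_width: 0.998
gripper_force: 4.4
```

Request:
move_arm(targets="0.0074 0.0393 0 0;0 0 0 0;0 0 0 0")

```text
time_s: 27.3
tcp_pos: [0.4901, -0.0378, 0.032]
ee_rot: [[0.983, -0.186, -0.004], [-0.186, -0.983, -0.002], [-0.003, 0.003, -1.0]]
wrist_force: [-1.2, -10.6, 3.4]
gripper_width: 0.996
gripper_force: 6.3
```

```bash
python3 stopchk.py 2>/dev/null|head -2; python3 -c "
from h import *
for r,a in ((.085,68),(.1,68),(.1,5)):
  a=np.radians(a);print(r,j2w(.1+r*np.cos(a),.05),.048+r*np.sin(a))"
```

```text
top 1690.0 237.67869822485207 189.68639053254438
top 1787.0 237.66983771684386 189.68326804700615
0.085 [0.65423869 0.01951739] 0.12681062763817694
0.1 [0.65975983 0.01847273] 0.14071838545667875
0.1 [0.72083498 0.00691666] 0.05671557427476582
```

Request:
move_arm(targets="-0.03 -0.16 0 0;-0.0744 -0.393 0 0;-0.04 -0.25 0 0;0 0 1 0;0 0 1 0;0 0 1 0;0 0 1 0;0 0 1 0;0 0 1 0;0 0 1 0", gripper=60)

```text
time_s: 28.23
tcp_pos: [0.488, -0.0558, 0.2084]
ee_rot: [[0.983, -0.185, 0.001], [-0.185, -0.983, 0.001], [0.0, -0.001, -1.0]]
wrist_force: [0.9, -0.4, -0.4]
gripper_width: 0.687
gripper_force: 0.0
```

```bash
python3 - <<'E'
from h import *
T=pickle.load(open('top0.pkl','rb'))
s=sense();print(s['joints'],s['tcp_pos'],w2j(s['tcp_pos']))
p=pz(T,259,137,.11);print('bean',w2j(p)*1000)
print(j2w(.146,.05))
E
python3 look.py m5.png
```

```text
[ 1.24356856e+01  9.61827251e+00 -1.90934713e+01 -3.77506659e-02
 -6.12437397e+01  6.68972108e+01] [ 0.48798714 -0.05584834  0.20837079] [-0.01750023 -0.05495999]
bean [207.64057117 141.28831514]
[0.6681503  0.01688516]
[ 0.49102614 -0.05570062  0.21163239] [ 0.9464931   0.9602336  -0.17873322] [-14.54167063 -54.24986068]
```

View pics/m5.png

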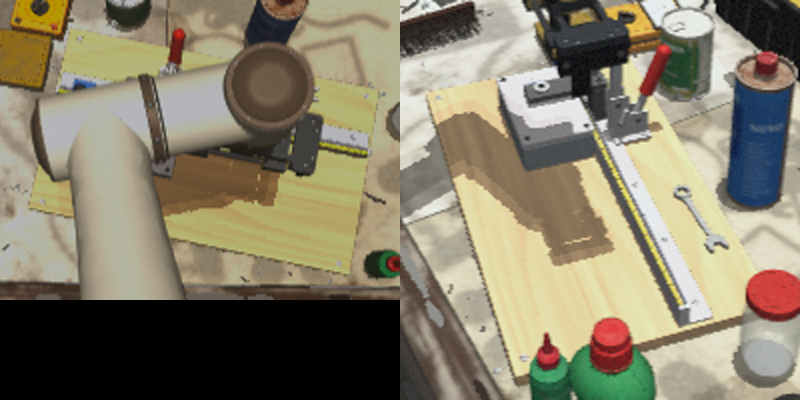

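The side view shows the box square against the fence under the bridge, with lid corners at about (500,85), (523,160) and (600,140), and the clamp still open with its red handle at (655,70). Next is the handle.

Request:
move_arm(targets="0 0 1 -1;0 0 1 -1;0.8 0.32 0 -1;0.8 0.32 0 -1;0.8 0.32 0 -1;0.8 0.32 0 -1;0.8 0.32 0 -1;0.8 0.32 0 -1;0.8 0.32 0 -1;0.8 0.32 0 -1")

```text
time_s: 29.17
tcp_pos: [0.6489, 0.0086, 0.2558]
ee_rot: [[0.486, -0.874, -0.001], [-0.874, -0.486, 0.0], [-0.001, 0.001, -1.0]]
wrist_force: [-0.4, 0.4, -0.0]
gripper_width: 0.687
gripper_force: 0.0
```

Request:
move_arm(targets="0.8 0.32 0 -1;0 0 0 -1;0 0 0 -1;0 0 0 -1;0 0 0 -1;0 0 0 -1;0 0 0 -1;0 0 0 -1;0 0 0 0;0 0 0 0")

```text
time_s: 30.0
tcp_pos: [0.668, 0.0162, 0.2561]
ee_rot: [[-0.183, -0.983, -0.001], [-0.983, 0.183, 0.0], [-0.0, 0.001, -1.0]]
wrist_force: [-0.7, -0.1, -0.3]
gripper_width: 0.691
gripper_force: 0.0
```

```bash
python3 -c "
from h import *
s=sense();print(s['tcp_pos'],w2j(s['tcp_pos'])*1000,s['ee_rot'][:,1],s['gripper_width'],s['joints'])"
```

```text
[0.66803913 0.01615449 0.25614283] [146.02661696  49.26140105] [-0.9830762   0.18319371  0.00111535] 0.6905487572507135 [ 1.52075778e+01  2.53224606e+01  1.04112640e+01 -2.91829290e-02
 -7.51461497e+01 -2.57559291e+01]
```

Request:
move_arm(targets="0 0 -0.8 0;0 0 -0.8 0;0 0 -0.8 0;0 0 -0.8 0;0 0 -0.6 0;0 0 -0.4 0;0 0 0 0")

```text
time_s: 30.58
tcp_pos: [0.6667, 0.016, 0.149]
ee_rot: [[-0.185, -0.983, -0.005], [-0.983, 0.185, -0.001], [0.002, 0.005, -1.0]]
wrist_force: [-0.4, 0.2, -0.4]
gripper_width: 0.69
gripper_force: 0.0
```

Request:
move_arm(targets="0 0 -0.4 0;0 0 -0.4 0;0 0 -0.16 0;0 0 0 0")

```text
time_s: 30.92
tcp_pos: [0.6675, 0.0161, 0.1268]
ee_rot: [[-0.185, -0.983, -0.002], [-0.983, 0.185, -0.0], [0.001, 0.002, -1.0]]
wrist_force: [-0.5, 0.5, 0.5]
gripper_width: 0.69
gripper_force: 0.0
```

Request:
move_arm(targets="0.275 -0.052 -0.114 0;0.275 -0.052 -0.114 0;0.275 -0.052 -0.114 0;0.275 -0.052 -0.114 0;0 0 0 0")

```text
time_s: 31.33
tcp_pos: [0.6972, 0.0106, 0.1155]
ee_rot: [[-0.186, -0.983, 0.0], [-0.983, 0.186, -0.0], [0.0, -0.0, -1.0]]
wrist_force: [0.1, 0.2, -0.5]
gripper_width: 0.688
gripper_force: 0.0
```

Request:
move_arm(targets="0.21 -0.04 -0.183 0;0.21 -0.04 -0.183 0;0.21 -0.04 -0.183 0;0 0 0 0")

```text
time_s: 31.67
tcp_pos: [0.712, 0.0077, 0.1013]
ee_rot: [[-0.186, -0.983, -0.001], [-0.983, 0.186, -0.0], [0.0, 0.001, -1.0]]
wrist_force: [0.8, 0.3, -0.8]
gripper_width: 0.689
gripper_force: 0.0
```

Request:
move_arm(targets="0.157 -0.03 -0.232 0;0.157 -0.03 -0.232 0;0.157 -0.03 -0.232 0;0 0 0 0")

```text
time_s: 32.0
tcp_pos: [0.7231, 0.0056, 0.0835]
ee_rot: [[-0.186, -0.983, -0.002], [-0.983, 0.186, -0.0], [0.0, 0.002, -1.0]]
wrist_force: [-0.4, -0.5, -0.7]
gripper_width: 0.689
gripper_force: 0.0
```

```bash
cat > red.py <<'E'
from h import *
def red(im,r0,r1,q0,q1):
    p=im[r0:r1,q0:q1].astype(int);m=(p[...,2]>110)&(p[...,2]-p[...,1]>70)&(p[...,2]-p[...,0]>70)
    y,x=np.nonzero(m);return len(x),(x.min()+q0,x.max()+q0,y.min()+r0,y.max()+r0,x.mean()+q0,y.mean()+r0) if len(x) else 0
for n,b in(('side',(180,270,270,380)),('top',(140,200,260,320))):
    c=capture(n);cv2.imwrite('pics/red_%s.png'%n,c['image'])
    print(n,red(pickle.load(open(n+'0.pkl','rb'))['image'],*b),red(c['image'],*b))
    for a in (68,40,20,5):
        a=np.radians(a);print([np.round(proj(c,[*j2w(.1+r*np.cos(a),.05),.048+r*np.sin(a)])).tolist() for r in(.04,.07,.1)])
E
python3 red.py
```

```text
side (184, (np.int64(281), np.int64(363), np.int64(190), np.int64(221), np.float64(316.5597826086956), np.float64(206.47826086956522))) (159, (np.int64(281), np.int64(363), np.int64(190), np.int64(226), np.float64(328.251572327044), np.float64(213.9811320754717)))
[[298.0, 220.0], [302.0, 211.0], [307.0, 201.0]]
[[304.0, 222.0], [312.0, 215.0], [321.0, 207.0]]
[[306.0, 225.0], [316.0, 220.0], [326.0, 215.0]]
[[307.0, 228.0], [317.0, 225.0], [328.0, 222.0]]
top (25, (np.int64(279), np.int64(286), np.int64(159), np.int64(173), np.float64(283.8), np.float64(162.16))) (5, (np.int64(282), np.int64(285), np.int64(169), np.int64(170), np.float64(283.2), np.float64(169.6)))
[[282.0, 174.0], [283.0, 168.0], [284.0, 162.0]]
[[283.0, 170.0], [285.0, 161.0], [286.0, 152.0]]
[[283.0, 169.0], [285.0, 159.0], [287.0, 150.0]]
[[284.0, 169.0], [285.0, 160.0], [287.0, 151.0]]
```

The pixels show that the handle is following the finger down, so I'll continue to the bottom.

Request:
move_arm(targets="0.069 -0.013 -0.2 0;0.069 -0.013 -0.2 0;0.069 -0.013 -0.2 0;0 0 0 0")

```text
time_s: 32.43
tcp_pos: [0.7286, 0.0047, 0.0696]
ee_rot: [[-0.185, -0.983, -0.0], [-0.983, 0.185, -0.0], [0.0, 0.0, -1.0]]
wrist_force: [0.3, -0.0, 0.6]
gripper_width: 0.688
gripper_force: 0.3
```

Request:
move_arm(targets="0.04 -0.008 -0.12 0;0 0 -0.08 0;0 0 0 0")

```text
time_s: 32.68
tcp_pos: [0.7291, 0.0046, 0.0647]
ee_rot: [[-0.186, -0.983, -0.001], [-0.983, 0.186, 0.0], [0.0, 0.001, -1.0]]
wrist_force: [1.7, 0.2, 0.2]
gripper_width: 0.691
gripper_force: 0.1
```

Little resistance so far, so I'll keep pressing gently down until it firms up.

Request:
move_arm(targets="0 0 -0.08 0;0 0 -0.04 0;0 0 0 0")

```text
time_s: 32.93
tcp_pos: [0.7293, 0.0046, 0.0642]
ee_rot: [[-0.185, -0.983, 0.0], [-0.983, 0.185, -0.0], [0.0, -0.0, -1.0]]
wrist_force: [-1.7, 0.6, 5.5]
gripper_width: 0.689
gripper_force: 3.1
```

Request:
move_arm(targets="0 0 -0.04 0;0 0 -0.04 0;0 0 0 0")

```text
time_s: 33.18
tcp_pos: [0.7294, 0.0046, 0.0639]
ee_rot: [[-0.184, -0.983, 0.001], [-0.983, 0.184, -0.001], [0.001, -0.001, -1.0]]
wrist_force: [-4.4, 0.5, 10.7]
gripper_width: 0.687
gripper_force: 5.9
```

```bash
python3 red.py | grep -v '^\['; python3 stopchk.py 2>/dev/null | head -2
```

```text
side (184, (np.int64(281), np.int64(363), np.int64(190), np.int64(221), np.float64(316.5597826086956), np.float64(206.47826086956522))) (142, (np.int64(305), np.int64(363), np.int64(201), np.int64(229), np.float64(331.2676056338028), np.float64(216.80281690140845)))
top (25, (np.int64(279), np.int64(286), np.int64(159), np.int64(173), np.float64(283.8), np.float64(162.16))) (6, (np.int64(282), np.int64(285), np.int64(168), np.int64(169), np.float64(283.5), np.float64(168.5)))
top 1690.0 237.67869822485207 189.68639053254438
top 0.0 nan nan
```

The handle stopped hard at the predicted bottom height, 64 mm. I'll lift off and check.

Request:
move_arm(targets="0 0 0.5 0;0 0 1 0;0 0 1 0;0 0 1 0;0 0 1 0;0 0 1 0;0 0 1 0;0 0 1 0;0 0 0.5 0;-0.3 0.9 0 0")

```text
time_s: 34.22
tcp_pos: [0.7241, 0.024, 0.2652]
ee_rot: [[-0.189, -0.982, 0.008], [-0.982, 0.189, -0.0], [-0.001, -0.008, -1.0]]
wrist_force: [-0.0, 0.2, -0.6]
gripper_width: 0.695
gripper_force: 0.0
```

Request:
move_arm(targets="-0.3 0.9 0 0;-0.3 1 0 0;-0.3 1 0 0;-0.3 1 0 0;-0.3 1 0 0;-0.3 1 0 0;-0.3 1 0 0;-0.3 1 0 0;-0.3 1 0 0;0 0.5 0 0")

```text
time_s: 35.05
tcp_pos: [0.653, 0.2648, 0.2608]
ee_rot: [[-0.183, -0.983, -0.0], [-0.983, 0.183, 0.001], [-0.001, 0.0, -1.0]]
wrist_force: [0.5, -0.1, 0.0]
gripper_width: 0.69
gripper_force: 0.0
```

```bash
python3 stopchk.py 2>/dev/null; python3 red.py | grep -v '^\['; python3 look.py m6.png; python3 - <<'E'
from h import *
d=pickle.load(open('top1.pkl','rb'));c=pickle.load(open('side1.pkl','rb'))
m=np.zeros((600,800,3),np.uint8)
m[:,:400]=cv2.resize(c['image'][155:305,190:290],(400,600),interpolation=cv2.INTER_CUBIC)
m[:400,400:]=cv2.resize(d['image'][150:250,205:305],(400,400),interpolation=cv2.INTER_CUBIC)
m[400:,400:]=cv2.resize(d['image'][150:290,60:340],(400,200))
cv2.imwrite('pics/m7.png',m)
E
```

```text
top 1690.0 237.67869822485207 189.68639053254438
top 1771.0 237.64426877470356 189.66403162055337
side 1479.0 258.55172413793105 205.77281947261665
side 1287.0 259.04662004662003 205.46930846930846
side (184, (np.int64(281), np.int64(363), np.int64(190), np.int64(221), np.float64(316.5597826086956), np.float64(206.47826086956522))) (202, (np.int64(281), np.int64(363), np.int64(190), np.int64(229), np.float64(326.28712871287127), np.float64(217.8960396039604)))
top (25, (np.int64(279), np.int64(286), np.int64(159), np.int64(173), np.float64(283.8), np.float64(162.16))) (115, (np.int64(281), np.int64(289), np.int64(149), np.int64(170), np.float64(285.3565217391304), np.float64(159.44347826086957)))
[0.65474167 0.26093559 0.26052127] [ 0.11677125 -0.78361429 -0.38622347] [ 87.45322783 287.30292329]
```

View pics/m7.png

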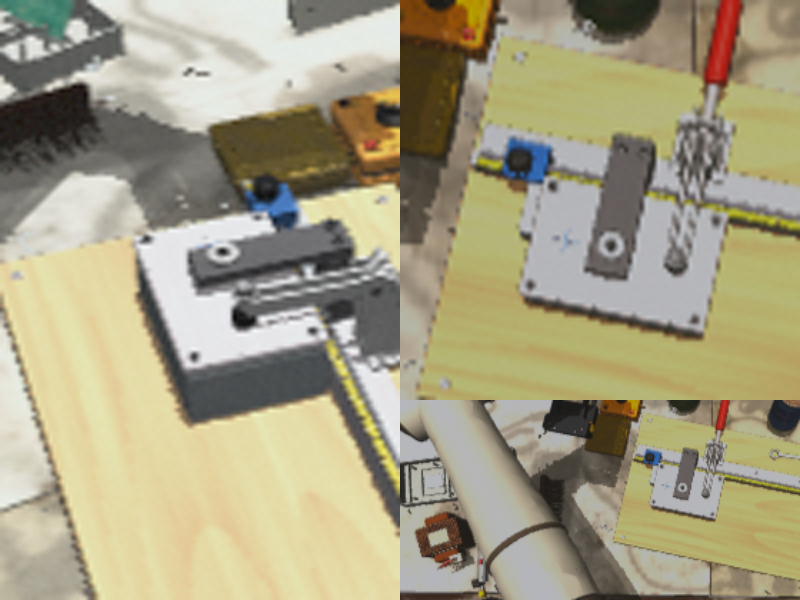

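The pictures show the box flush with the fence and its end at the stop plate. The clamp arm is down on the lid with the red handle level, the stop has not moved, and the brush is on the bench.

```bash
python3 -c "
from station import *
print(finish_job())"
```

```text
the job is handed in; nothing more can be done
None
```

The job is handed in at about 35 s of the 72 s allowed: the brush is on the bench, the box is against the fence and touching the end stop, the stop shows no movement in the top view, and the clamp handle is fully down on the box.

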